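# Load the thread rack and clip in its keeper rod

### The arm

A 6-joint arm with a two-finger parallel gripper is mounted at the origin on a cart in front of the work surface, level with it; the furniture and walls round the work are solid. World frame = base frame: x ahead of the robot, y to its left, z up, the work surface at z = 0. Lengths are in mm, angles in rad, forces in N, time in s.
With the tool pointing down it reaches from about 275 to 825 mm from the base axis. Payload 4.9 kg.
Tool frame: the origin (TCP) lies at the very end of the fingers, on their centre line; the grasp point (between the pads) lies 19 mm behind it; z points along the fingers, x is the direction in which the jaws open and shut, and the axes are right-handed (so a half turn about z gives the same grasp; the last joint's range is limited). The gripper opens to 85 mm and grips with 20 to 120 N. Pads are 22 mm wide; open, the fingers measure 114 mm over their backs; the gripper's body (76 mm by 85 mm) begins 54 mm behind the grasp point. The pads swing forward as they close: fully open they stand 13 mm farther back than shut.
Start: joints at [-1.269, 0.326, -0.193, 1.052, 0, 1.437], TCP at [232.188, -498.605, 231.281] pointing down, gripper open.
Joint ranges: [-2.65, 2.65], [-0.97, 1.79], [-1.3, 1.35], [-1.93, 2.1], [-1.47, 1.37], [-3.14, 3.14]. Speed limits (rad/s): [2.57, 2.57, 3.14, 3.14, 3.14, 3.14].

### API

Orientations are given as a unit quaternion [w, x, y, z].
In Python, from rig import * gives the robot as it stands.
- The arm moves only by the tool step_arm, never from a script. Its argument "moves" is a list of rows, each a list of 7 numbers: the shift along the tool's x, y, z in units of 400 mm (1.0 is 400 mm), then the turn, a rotation vector about the tool's x, y, z in units of 180 degrees (1.0 is 180 degrees), then the closure, from -1 (fully open) to 1 (shut), so that 0 is half open. A call has 1 to 12 rows; each row shifts and turns the commanded pose from where the row before left it, along the tool's axes as they then stand; what a row does not reach is not made up. A row lasts 1/8 s, in which the tool goes at most 62.5 mm and 10.7 degrees, less where a joint would pass 70% of its speed; a pose out of reach is approached as far as the arm can. A call with a number of a shift or a turn outside -1 to 1 is refused whole. A call with a gripper value outside its range is refused whole. The fingers move at their own pace and stop on an object; "force" is the grip in N (left out, the last holds). Time passes only in rows, so rows that do not move let the fingers close. It gives the time, the measured TCP pose, the force and the opening at its end, in the units of the state.
- read_state(): the state, without advancing time (a new reading comes with each control period).
- capture(name): name is "scene" or "top" or "wrist"; returns the picture (480x640x3 uint8, red, green, blue); there is no depth.
- camera_info(name): a dict with "intrinsics" (3x3 intrinsics, pixels), "view" (4x4, takes a point from world to camera coordinates). Camera axes: x right, y down, z forward; pixel columns grow to the right and rows downward; lengths in mm; the calibration is good to about 2 mm. A picture is of the moment at which its call begins: read the wrist's pose just before it. camera_info takes no time and is no camera call; for the wrist camera it gives the pose at the moment of the call.
- sign_off(): hands the job in, once; it reports no verdict.
The state is a dict: "t": time; "q": joint angles; "dq": joint speeds; "joint_torque": joint torques, N m; "tcp_pos": TCP position; "ee_rot": TCP orientation; "force": force on the tool from outside, world axes, zero at the start; "torque": the same for the moment, N m; "opening": finger opening in mm.
Only numpy, scipy, OpenCV 4.12 (cv2) and the standard library are available. Lean on these libraries where they do the work, as an engineer would, in place of code of your own. Each camera call takes 0.05 s, during which the arm holds its last target. There are 200 camera calls.

### The job

Take the flat pencil off the thread rack and lay it on the bench beside it, then put every loose thread spool from the front part of the bench (not the ones at the back among the bottles) into the rack, one to a cell and down on the cell's floor, either way up or on its side. Then lay the keeper rod along the rack over the spools and push it down past both sprung jaws until it is fully home in both fork clips, with both jaws shut over it and its ends sticking out past both clips. Leave the pliers and the tape measure where they are.

Things in the scene. Friction and masses are not known exactly. Their poses are not given: they have to be found in the camera images.
- rack: thread rack screwed to the table: plank 78x286x8 mm with a row of four open cells and a clip post near each end. Origin: centre of its underside, on the table; y along the row (to the left clip), z up, x across the row, away from the jaws. Cell floors at z = 8 mm; walls and dividers 4 mm thick, tops at z = 30 mm; each cell 50x50 mm inside, 54 mm centre to centre
- clip_left (a point): where the axis of a fully seated rod lies in the clip at the +y end of the rack: 128 mm from the rack's centre, 67 mm above the table. Each clip is 12 mm wide along the rack: a fixed prong on the +x side, a sprung jaw on the -x side, flared to a mouth about 22 mm wide, lips about 90 mm above the table (the tallest parts). Slot 15 mm wide, open at both ends
- clip_right (a point): the same point of the like clip at the -y end of the rack
- jaw_left (a joint): hinge of the sprung jaw of the left clip, rad: 0 closed (the spring holds it there), up to 0.5 pushed outward. A rod pushed straight down drives the jaw's nose aside to about 0.15 (some 3 to 5 N a clip), and the jaw snaps back over it; then it cannot be lifted straight out
- jaw_right (a joint): hinge of the sprung jaw of the right clip, the same
- rod: steel keeper rod, 10 mm thick and 296 mm long, with a square wooden grip 20x20 mm and 64 mm long round its middle; 0.18 kg. Origin: its middle, on the axis; y along the rod. It starts lying on the table on the grip, axis 10 mm up; any face of the grip may be up, and it may be turned end for end
- pencil: flat carpenter pencil, 14x170x8 mm, 12 g; origin: middle of its underside, y along it. It starts lying along the rack on the tops of the cell walls, 30 mm above the table
- cell_0 (a point): centre of the floor of cell 0 of the rack (0 at the +y end, 3 at the -y end)
- cell_1 (a point): centre of the floor of cell 1 of the rack (0 at the +y end, 3 at the -y end)
- cell_2 (a point): centre of the floor of cell 2 of the rack (0 at the +y end, 3 at the -y end)
- cell_3 (a point): centre of the floor of cell 3 of the rack (0 at the +y end, 3 at the -y end)
- spool_a_mid (a point): centre of a spool of dark thread (may be absent): wooden flanges 40 mm across, 45 mm tall, 6 to 7 mm thick at both ends, about 50 g; z along the spool's axis. It starts standing on the table
- spool_b_mid (a point): centre of a spool of dark thread (may be absent): wooden flanges 40 mm across, 45 mm tall, 6 to 7 mm thick at both ends, about 50 g; z along the spool's axis. It starts standing on the table
- spool_c_mid (a point): centre of a spool of red thread (may be absent): wooden flanges 40 mm across, 42 mm tall, 6 to 7 mm thick at both ends, about 50 g; z along the spool's axis. It starts standing on the table
- spool_d_mid (a point): centre of a spool of red thread (may be absent): wooden flanges 40 mm across, 42 mm tall, 6 to 7 mm thick at both ends, about 50 g; z along the spool's axis. It starts standing on the table
- pliers: combination pliers lying behind the rack, 57x170x14 mm; bystander, not to be moved
- tape: tape measure standing behind the rack, 38x80x61 mm; bystander, not to be moved
Things that resemble listed ones, but are neither listed nor needed, are in the scene too. What is shaped like the part that bears spool_b_mid but orange or white is not meant.

How it is judged (in metres and radians):
On the way, in this order (a step that is already met when the one before it is completed fails the run):
1. the pencil lies on the table, off the rack (height (world z) of pencil below 0.012 m and angle between pencil's own y axis and vertical above 1.45 rad), for 0.2 s.
2. every spool is in a cell of the rack, one to a cell, on its floor ((horizontal distance between spool_a_mid and cell_0 below 0.017 m or horizontal distance between spool_a_mid and cell_1 below 0.017 m or horizontal distance between spool_a_mid and cell_2 below 0.017 m or horizontal distance between spool_a_mid and cell_3 below 0.017 m) and z of spool_a_mid in the frame of rack between 0.02 and 0.035 m and (horizontal distance between spool_b_mid and cell_0 below 0.017 m or horizontal distance between spool_b_mid and cell_1 below 0.017 m or horizontal distance between spool_b_mid and cell_2 below 0.017 m or horizontal distance between spool_b_mid and cell_3 below 0.017 m) and z of spool_b_mid in the frame of rack between 0.02 and 0.035 m and (horizontal distance between spool_c_mid and cell_0 below 0.017 m or horizontal distance between spool_c_mid and cell_1 below 0.017 m or horizontal distance between spool_c_mid and cell_2 below 0.017 m or horizontal distance between spool_c_mid and cell_3 below 0.017 m) and z of spool_c_mid in the frame of rack between 0.02 and 0.035 m and (horizontal distance between spool_d_mid and cell_0 below 0.017 m or horizontal distance between spool_d_mid and cell_1 below 0.017 m or horizontal distance between spool_d_mid and cell_2 below 0.017 m or horizontal distance between spool_d_mid and cell_3 below 0.017 m) and z of spool_d_mid in the frame of rack between 0.02 and 0.035 m), for 0.2 s.
3. the keeper rod is home in both clips over the loaded cells (all of step 2 and z of rod in the frame of rack between 0.062 and 0.072 m and x of rod in the frame of rack between -0.006 and 0.006 m and y of rod in the frame of rack between -0.014 and 0.014 m and angle between the y axis of rod and the y axis of rack, either way round below 0.03 rad and value of joint each of jaw_left, jaw_right below 0.08 rad), for 0.2 s.
At the end, for the whole second after the job is handed in: Pencil flat on the table. Each spool: centre within 17 mm of a cell's centre in plan, 20 to 35 mm above the rack's underside. Rod: middle within 5 mm of seated height, 6 mm across and 14 mm along of the rack's centre, parallel within 0.03 rad, at rest; jaws within 0.08 rad of closed (all of step 1 and all of step 3 and linear speed of rod below 0.02 m/s); the robot touches nothing.
It fails at once if the combination pliers is moved more than 3 cm (distance of pliers from where it was at the start of the episode above 0.03 m).
It fails at once if the tape measure is moved more than 3 cm (distance of tape from where it was at the start of the episode above 0.03 m).
Of spool_a, spool_b, spool_c, spool_d only 2 to 4 are there at a start; the rules pass over those that are not, and their reading is None.
At some moment in a run one of spool_a, spool_b, spool_c, spool_d, rod may be knocked a few centimetres aside while the robot is not near it.
Once in a run the grip may slacken for a moment while it holds something.
It also fails if it takes over 210 s, if anything falls off the work surface, if the arm or the gripper's body presses on something with over 40 N, if the wrist force passes 120 N, or if a joint passes its speed limit or range.

## Working session

There is one attempt and no reset: what is moved stays moved. The work goes in short steps, Python scripts to look and compute and a tool call to move; the robot and the scene stay as the last step left them, time stands still between calls to the robot, and variables do not carry over. Pictures are saved under pics/ and viewed, about 12 in all and at most 16, crops included, and the job is handed in when it is done.

Besides the shell and the picture viewer there is one more tool, called after "Call:" as name(argument=value, ...) on one line, values as JSON. step_arm: Moves the arm, as the interface text tells. Its arguments: {"type":"object","properties":{"moves":{"type":"array"},"force":{"type":"number"}},"required":["moves"]}

```bash
ls; mkdir -p pics; python3 - <<'E'
from rig import *
import cv2
print(read_state())
for n in ("scene","top"):
    cv2.imwrite(f"pics/{n}0.png",cv2.cvtColor(capture(n),cv2.COLOR_RGB2BGR))
    print(n,camera_info(n))
E
```

```text
pics
{'t': 0.0, 'q': array([-1.26918794e+00,  3.26935450e-01, -1.93589262e-01,  1.05199144e+00,
        7.84716295e-06,  1.43657283e+00]), 'dq': array([-0.00111819,  0.00025667,  0.00103678, -0.00053155,  0.00055603,
       -0.00086536]), 'joint_torque': array([ 1.92931616e-04, -4.43392932e+01,  2.62445819e+01,  1.54659856e-02,
       -3.41613304e-04, -6.19884688e-06]), 'tcp_pos': array([ 232.01752611, -498.02621446,  230.50438055]), 'ee_rot': array([-5.58088725e-04,  8.43256665e-01, -5.37510425e-01, -6.54219006e-04]), 'force': array([ 0.03673034,  0.06820609, -0.13346871]), 'torque': array([-0.02820872, -0.04007828, -0.02777178]), 'opening': 85.35972480878233}
scene {'intrinsics': array([[492.7483927 ,   0.        , 327.22114709],
       [  0.        , 492.7483927 , 239.35067406],
       [  0.        ,   0.        ,   1.        ]]), 'view': array([[ 6.08377922e-01, -7.93424798e-01,  1.87987794e-02,
        -5.47252037e+02],
       [-2.91762250e-01, -2.45618261e-01, -9.24416821e-01,
         2.03147478e+02],
       [ 7.38072553e-01,  5.56910011e-01, -3.80920132e-01,
         6.42132587e+02],
       [ 0.00000000e+00,  0.00000000e+00,  0.00000000e+00,
         1.00000000e+00]])}
top {'intrinsics': array([[439.25185343,   0.        , 317.24884815],
       [  0.        , 439.25185343, 238.62204313],
       [  0.        ,   0.        ,   1.        ]]), 'view': array([[-2.74311818e-02, -9.99578585e-01, -9.49646584e-03,
        -1.73864519e+02],
       [-9.83437420e-01,  2.86884579e-02, -1.78963159e-01,
         6.07210088e+02],
       [ 1.79160181e-01,  4.43000892e-03, -9.83809943e-01,
         8.28415472e+02],
       [ 0.00000000e+00,  0.00000000e+00,  0.00000000e+00,
         1.00000000e+00]])}
```

View pics/top0.png

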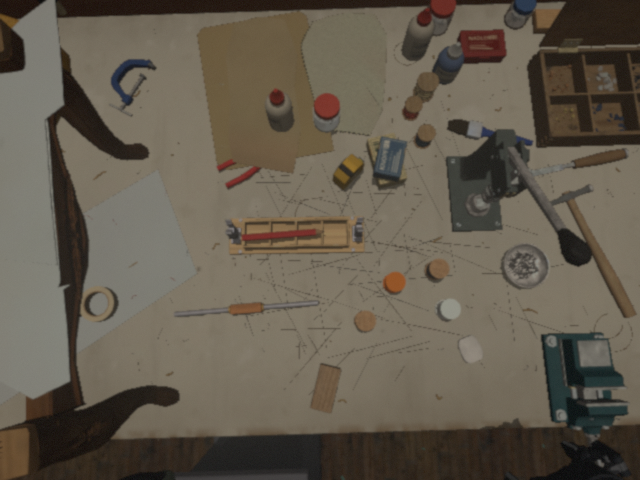

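View pics/scene0.png

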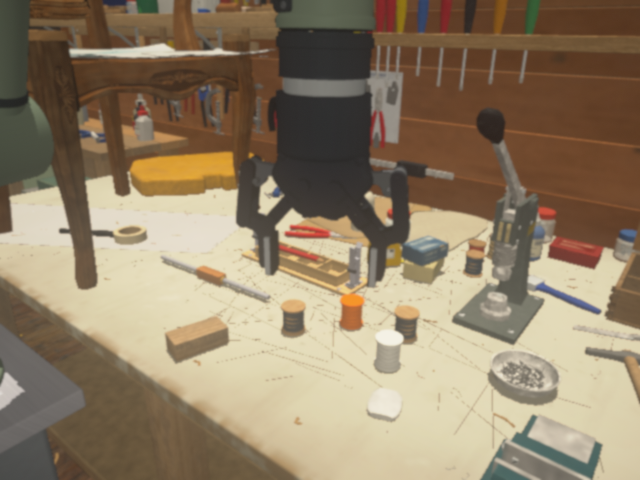

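Top view candidates:
- **Wooden-topped dark spools in front:** (365,321) and (438,270), both wanted.
- **Decoys:** orange (395,283) and white (450,309).
- **Back spools, not wanted:** (427,86), (413,106) and (426,133).
- **Pencil:** red bar at (280,235). The red at (240,175) is the pliers.
- **Rod:** (175..318,308), with its grip at (246,309).
- **Tape:** (348,170).

I'll check these choices in a close crop.

```bash
cat > h.py <<'E'
from rig import *
import numpy as np, cv2
from scipy.spatial.transform import Rotation as R
def ray(name,uv,z,ci=None):
    ci=ci or camera_info(name); K=np.array(ci["intrinsics"]);V=np.array(ci["view"])
    d=V[:3,:3].T@np.linalg.solve(K,[uv[0],uv[1],1.]); o=-V[:3,:3].T@V[:3,3]
    return o+d*(z-o[2])/d[2]
def proj(name,p,ci=None):
    ci=ci or camera_info(name); c=np.array(ci["view"])[:3,:3]@np.array(p)+np.array(ci["view"])[:3,3]
    q=np.array(ci["intrinsics"])@c; return q[:2]/q[2]
def shot(name,f=None):
    im=cv2.cvtColor(capture(name),cv2.COLOR_RGB2BGR)
    if f: cv2.imwrite("pics/"+f,im)
    return im
def rot(s): w=s["ee_rot"]; return R.from_quat([w[1],w[2],w[3],w[0]])
def delta(target,yaw=None,pitchfix=True):
    """moves to world target (TCP), tool down with tool-x at angle yaw (rad, world). Prints shift/turn in move units."""
    s=read_state(); r=rot(s); d=r.inv().apply(np.array(target)-s["tcp_pos"])
    x=r.apply([1,0,0]); cur=np.arctan2(x[1],x[0])
    if yaw is None: yaw=cur
    dy=(yaw-cur+np.pi/2)%np.pi-np.pi/2
    a=cur+dy; Rt=R.from_matrix(np.array([[np.cos(a),np.sin(a),0],[np.sin(a),-np.cos(a),0],[0,0,-1]]).T)
    rv=(r.inv()*Rt).as_rotvec()
    # unturned: shift in current tool axes; and in axes of the final orientation
    print("cur",s["tcp_pos"].round(1),"yaw",round(cur,4),"t",round(s["t"],2),"q6",round(s["q"][5],2))
    print(" shift/400 in current axes",(d/400).round(4)," turn/180deg",(rv/np.pi).round(4)," |mm|",round(np.linalg.norm(d),1), "deg",round(np.degrees(np.linalg.norm(rv)),1))
    print(" shift/400 in final axes",(Rt.inv().apply(np.array(target)-s["tcp_pos"])/400).round(4))
E
python3 - <<'E'
from h import *
im=cv2.imread("pics/top0.png")
cr=im[200:350,160:480]
cv2.imwrite("pics/crop1.png",cv2.resize(cr,None,fx=2.5,fy=2.5,interpolation=cv2.INTER_CUBIC))
for n,uv,z in [("spA",(365,321),45),("spB",(438,270),45),("rodL",(175,313.5),10),("rodR",(319,302),10),("grip",(246,309),20),("penL",(242,238),38),("penR",(317,232),38),("clipL",(232,232),80),("clipR",(359,232),80),("tape",(348,170),50),("orange",(395,283),45),("white",(450,309),45)]: print(n,ray("top",uv,z).round(0))
E
```

```text
spA [ 437. -280.   45.]
spB [ 533. -430.   45.]
rodL [462. 105.  10.]
rodR [ 478. -191.   10.]
grip [467. -42.  20.]
penL [611. -37.  38.]
penR [ 619. -191.   38.]
clipL [615. -25.  80.]
clipR [ 608. -273.   80.]
tape [ 746. -259.   50.]
orange [ 509. -343.   45.]
white [ 455. -448.   45.]
```

View pics/crop1.png

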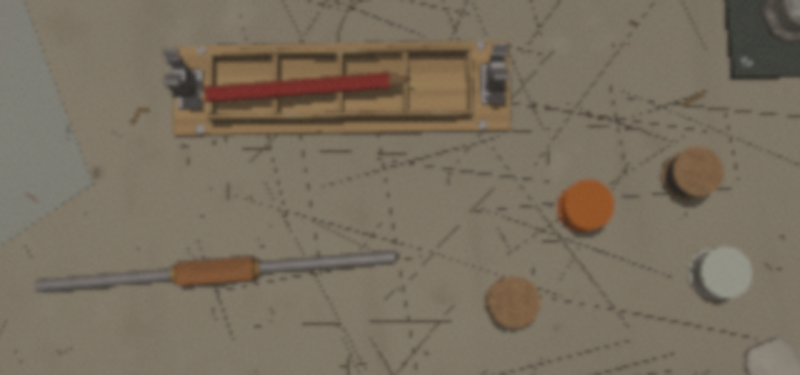

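The crop shows the rack with the red pencil on it, the rod with its orange-brown grip, and two wooden-topped spools at (365,321) and (438,270). Orange and white are decoys. Next I move above the rack for a wrist view.

```bash
python3 - <<'E'
from h import *
delta((590,-150,330),0.03)
E
```

```text
cur [ 232.  -498.1  230.6] yaw -1.135 t 0.1 q6 1.44
 shift/400 in current axes [-0.4116 -1.1787 -0.2477]  turn/180deg [-3.000e-04  4.000e-04 -3.708e-01]  |mm| 509.1 deg 66.8
 shift/400 in final axes [ 0.9207 -0.843  -0.2485]
```

Call:
step_arm(moves=[[0, 0, -0.0355, 0, 0, -0.053, -1], [0, 0, -0.0355, 0, 0, -0.053, -1], [0, 0, -0.0355, 0, 0, -0.053, -1], [0, 0, -0.0355, 0, 0, -0.053, -1], [0, 0, -0.0355, 0, 0, -0.053, -1], [0, 0, -0.0355, 0, 0, -0.053, -1], [0, 0, -0.0355, 0, 0, -0.053, -1], [0.1023, -0.0937, 0, 0, 0, 0, -1], [0.1023, -0.0937, 0, 0, 0, 0, -1], [0.1023, -0.0937, 0, 0, 0, 0, -1], [0.1023, -0.0937, 0, 0, 0, 0, -1], [0.1023, -0.0937, 0, 0, 0, 0, -1]])

```text
t: 1.6
tcp_pos: [431.9, -303.6, 330.4]
ee_rot: [-0.0, 1.0, 0.015, -0.0]
force: [-0.2, -0.8, 0.0]
opening: 85.5
```

Call:
step_arm(moves=[[0.1023, -0.0937, 0, 0, 0, 0, -1], [0.1023, -0.0937, 0, 0, 0, 0, -1], [0.1023, -0.0937, 0, 0, 0, 0, -1], [0.1023, -0.0937, 0, 0, 0, 0, -1], [0, 0, 0, 0, 0, 0, -1], [0, 0, 0, 0, 0, 0, -1]])

```text
t: 2.35
tcp_pos: [589.6, -150.2, 330.1]
ee_rot: [-0.0, 1.0, 0.015, -0.001]
force: [1.3, 0.1, 0.4]
opening: 85.3
```

```bash
python3 - <<'E'
from h import *
import pickle
delta((590,-150,330),0.03)
ci=camera_info("wrist"); shot("wrist","w1.png"); pickle.dump(ci,open("w1.pkl","wb"))
V=np.array(ci["view"]); print((-V[:3,:3].T@V[:3,3]).round(1), V[2,:3].round(2), np.array(ci["intrinsics"])[0,0])
E
```

```text
cur [ 589.6 -150.2  330.1] yaw 0.031 t 2.35 q6 1.17
 shift/400 in current axes [ 0.0011 -0.0004  0.0001]  turn/180deg [-0.      0.0005  0.0003]  |mm| 0.5 deg 0.1
 shift/400 in final axes [ 0.0011 -0.0004  0.0001]
[587.9 -70.5 472.4] [ 0.01 -0.31 -0.95] 381.1896894997833
```

View pics/w1.png

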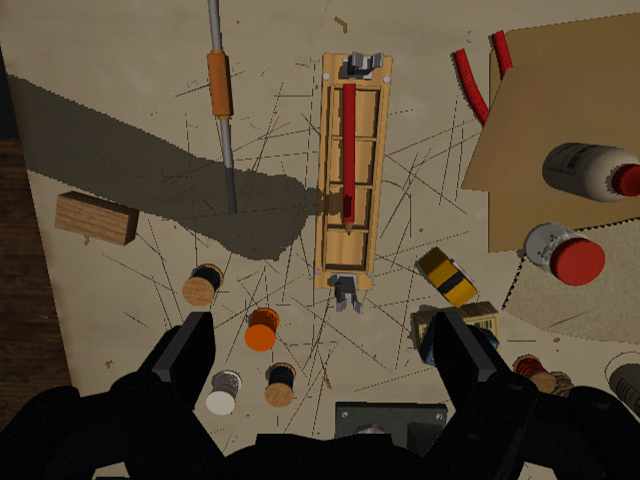

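Wrist view shows rack plank corners at about (324,53), (392,55), (372,290) and (316,287). The red pencil runs (349,84)–(348,235), the tape is at (447,277), and the dark spools are at (202,288) and (280,385). Next I measure the pencil and rack.

```bash
python3 - <<'E'
from h import *
import pickle
ci=pickle.load(open("w1.pkl","rb")); im=cv2.imread("pics/w1.png")
hsv=cv2.cvtColor(im,cv2.COLOR_BGR2HSV)
m=((hsv[...,0]<8)|(hsv[...,0]>172))&(hsv[...,1]>150)&(hsv[...,2]>60); m=m.astype(np.uint8); m[:,:325]=0;m[:,375:]=0;m[260:]=0;m[:70]=0
ys,xs=np.nonzero(m); 
P=np.array([ray("w",(x,y),38,ci)[:2] for x,y in zip(xs,ys)]); c,sz,a=cv2.minAreaRect(P.astype(np.float32)); print("pencil red",c,sz,a,len(xs))
print("tip",ray("w",(349,236),36,ci))
for p in [(324,53),(392,55),(372,290),(316,287)]: print("plank",ray("w",p,8,ci).round(1))
cr=im[40:330,290:430]; cv2.imwrite("pics/crop2.png",cv2.resize(cr,None,fx=2.05*1,fy=2.05,interpolation=cv2.INTER_CUBIC) if 0 else np.hstack([cv2.resize(im[40:190,300:410],None,fx=3.5,fy=3.5,interpolation=cv2.INTER_CUBIC),cv2.resize(im[180:330,300:410],None,fx=3.5,fy=3.5,interpolation=cv2.INTER_CUBIC)]))
E
```

```text
pencil red (616.1072387695312, -113.8143310546875) (12.958337783813477, 151.23475646972656) 2.772296667098999 1477
tip [ 621.41458937 -207.35296628   36.        ]
plank [585.   -5.3   8. ]
plank [660.2  -5.    8. ]
plank [ 658.3 -290.9    8. ]
plank [ 583.2 -288.9    8. ]
```

View pics/crop2.png

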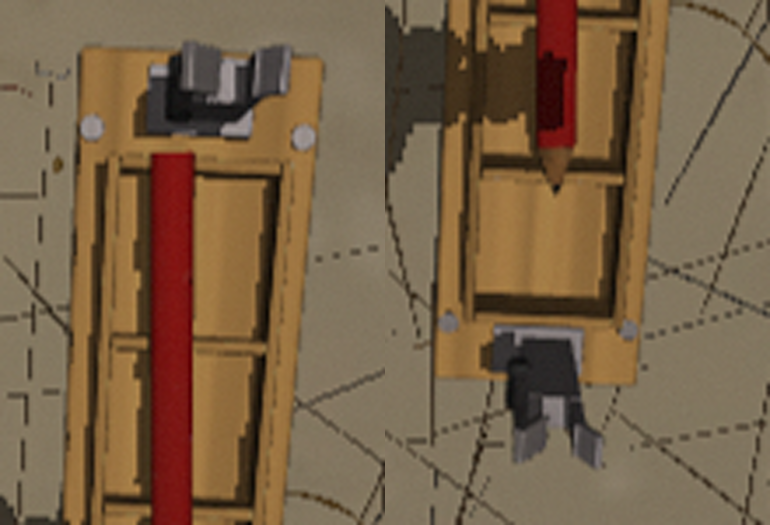

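```bash
python3 - <<'E'
from h import *
import pickle
ci=pickle.load(open("w1.pkl","rb"))
P=np.array([ray("w",p,8,ci)[:2] for p in [(322.9,53.1),(392,56.6),(372,289.4),(314.3,288)]]);print(P.round(1),P.mean(0))
print(cv2.minAreaRect(P.astype(np.float32)))
tr=lambda u,v,pan: (300+(u-385*pan)/3.5,(40+140*pan)+v/3.5)
for n,u,v,p in [("Lprong lip",268,72,0),("Ljaw lip",200,65,0),("Rjaw lip",530,443,1),("Rprong lip",588,445,1)]: print(n,ray("w",tr(u,v,p),88,ci).round(1))
for n,u,v,p in [("TL in",122,174,0),("TR in",280,174,0),("BL in",474,314,1),("BR in",612,316,1)]: print(n,ray("w",tr(u,v,p),30,ci).round(1))
delta((616.5,-122,32),0.048)
E
```

```text
[[ 583.8   -5.4]
 [ 660.4   -6.6]
 [ 658.2 -290. ]
 [ 581.  -290.4]] [ 620.83262625 -148.11384074]
((620.9926147460938, -148.31626892089844), (285.0298767089844, 77.2264175415039), 89.43184661865234)
Lprong lip [634.  -21.3  88. ]
Ljaw lip [616.1 -20.2  88. ]
Rjaw lip [ 613.2 -274.5   88. ]
Rprong lip [ 631.9 -274.6   88. ]
TL in [598. -44.  30.]
TR in [646.8 -42.5  30. ]
BL in [ 594.6 -254.4   30. ]
BR in [ 644.1 -253.6   30. ]
cur [ 589.3 -150.7  330.3] yaw 0.0298 t 2.4 q6 1.17
 shift/400 in current axes [ 0.0709 -0.0698  0.7458]  turn/180deg [-0.      0.0003 -0.0058]  |mm| 301.0 deg 1.0
 shift/400 in final axes [ 0.0714 -0.0685  0.7459]
```

Call:
step_arm(moves=[[0.0709, -0.0698, 0.05, 0, 0, -0.0058, -0.5], [0, 0, 0.12, 0, 0, 0, -0.3], [0, 0, 0.12, 0, 0, 0, -0.2], [0, 0, 0.12, 0, 0, 0, -0.2], [0, 0, 0.12, 0, 0, 0, -0.2], [0, 0, 0.11, 0, 0, 0, -0.2], [0, 0, 0.07, 0, 0, 0, -0.2], [0, 0, 0.0359, 0, 0, 0, -0.2], [0, 0, 0, 0, 0, 0, -0.2]], force=40)

```text
t: 3.52
tcp_pos: [616.7, -122.2, 32.0]
ee_rot: [-0.0, 1.0, 0.024, -0.001]
force: [-0.0, -0.3, 0.6]
opening: 51.3
```

```bash
python3 - <<'E'
from h import *
delta((616.5,-122,32),0.048); print(read_state()["force"].round(1),read_state()["opening"])
E
```

```text
cur [ 616.7 -122.2   32. ] yaw 0.0473 t 3.52 q6 1.21
 shift/400 in current axes [-0.0004 -0.0005 -0.    ]  turn/180deg [-0.0001  0.0004 -0.0002]  |mm| 0.3 deg 0.1
 shift/400 in final axes [-0.0004 -0.0005 -0.    ]
[-0.  -0.3  0.6] 51.3377556556215
```

Call:
step_arm(moves=[[0, 0, 0, 0, 0, 0, 1], [0, 0, 0, 0, 0, 0, 1], [0, 0, 0, 0, 0, 0, 1], [0, 0, 0, 0, 0, 0, 1], [0, 0, 0, 0, 0, 0, 1], [0, 0, 0, 0, 0, 0, 1], [0, 0, -0.05, 0, 0, 0, 1], [0, 0, -0.12, 0, 0, 0, 1], [0, 0, -0.12, 0, 0, 0, 1], [0, 0, 0, 0, 0, 0, 1]], force=40)

```text
t: 4.78
tcp_pos: [620.7, -122.2, 153.3]
ee_rot: [0.001, 1.0, 0.025, 0.004]
force: [0.5, -0.3, -0.0]
opening: 11.7
```

```bash
python3 - <<'E'
from h import *
delta((375,-60,120),0.0); print(read_state()["force"].round(1),read_state()["opening"])
E
```

```text
cur [ 620.7 -122.2  153.3] yaw 0.0491 t 4.78 q6 1.21
 shift/400 in current axes [-0.6065 -0.1857  0.0776]  turn/180deg [ 0.0009 -0.0027  0.0156]  |mm| 255.6 deg 2.9
 shift/400 in final axes [-0.6142 -0.1555  0.0833]
[ 0.5 -0.3 -0. ] 11.718027763364555
```

Call:
step_arm(moves=[[-0.12, -0.037, 0, 0, 0, 0.0156, 1], [-0.1225, -0.031, 0, 0, 0, 0, 1], [-0.1225, -0.031, 0, 0, 0, 0, 1], [-0.1225, -0.031, 0, 0, 0, 0, 1], [-0.1225, -0.031, 0, 0, 0, 0, 1], [0, 0, 0, 0.0009, -0.0027, 0, 1], [0, 0, 0.11, 0, 0, 0, 1], [0, 0, 0.11, 0, 0, 0, 1], [0, 0, 0.08, 0, 0, 0, 1], [0, 0, 0, 0, 0, 0, 1]])

```text
t: 6.02
tcp_pos: [370.5, -58.5, 26.6]
ee_rot: [-0.002, 1.0, -0.0, -0.006]
force: [-0.2, 0.3, -0.6]
opening: 12.0
```

```bash
python3 - <<'E'
from h import *
delta((375,-60,4),0.0); print(read_state()["force"].round(1),read_state()["opening"])
shot("wrist","w2.png");shot("scene","s2.png")
E
```

```text
cur [370.5 -58.5  26.6] yaw -0.0002 t 6.03 q6 1.22
 shift/400 in current axes [0.012  0.0041 0.0562]  turn/180deg [-0.0014  0.0041 -0.0001]  |mm| 23.1 deg 0.8
 shift/400 in final axes [0.0113 0.0039 0.0564]
[-0.2  0.3 -0.6] 12.023989662886006
```

View pics/s2.png

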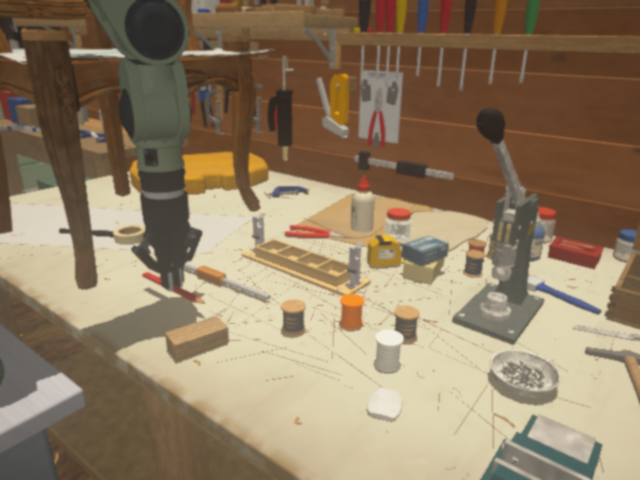

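The pencil is held level at about (172,287). I lower it and release.

Call:
step_arm(moves=[[0, 0, 0.04, -0.0014, 0.0041, 0, 1], [0, 0, 0.018, 0, 0, 0, 1], [0, 0, 0, 0, 0, 0, 0.4], [0, 0, 0, 0, 0, 0, 0], [0, 0, 0, 0, 0, 0, -0.2], [0, 0, 0, 0, 0, 0, -0.2], [0, 0, -0.05, 0, 0, 0, -0.2], [0, 0, -0.12, 0, 0, 0, -0.2], [0, 0, -0.15, 0, 0, 0, -0.2]])

```text
t: 7.25
tcp_pos: [370.1, -58.4, 134.0]
ee_rot: [0.0, 1.0, -0.0, 0.001]
force: [1.7, 0.5, 0.2]
opening: 51.0
```

```bash
python3 - <<'E'
from h import *
im=shot("top","t2.png")
hsv=cv2.cvtColor(im,cv2.COLOR_BGR2HSV)
m=((hsv[...,0]>3)&(hsv[...,0]<22)&(hsv[...,1]>85)&(hsv[...,2]>70)).astype(np.uint8)
n,l,s,c=cv2.connectedComponentsWithStats(m)
for i in range(1,n):
    if 80<s[i,4]<900 and 200<c[i][1]<360: print(s[i],c[i].round(1),ray("top",c[i],45).round(1),np.median(hsv[l==i],0))
delta((437,-280,120),1.57)
delta((437,-280,120),0)
E
```

```text
[425 259  24  20 336] [438.  268.2] [ 536.5 -430.7   45. ] [ 15. 110. 127.]
[382 271  24  22 405] [394. 282.] [ 511.6 -341.2   45. ] [ 12. 182. 152.]
[228 302  36  13 341] [245.4 308.2] [468.2 -45.3  45. ] [ 13. 140. 123.]
[354 311  22  20 344] [364.9 320.5] [ 437.9 -279.8   45. ] [ 15. 111. 129.]
cur [373.7 -59.5 140.8] yaw 0.0001 t 7.3 q6 1.22
 shift/400 in current axes [0.1575 0.5509 0.0558]  turn/180deg [ 0.0037 -0.0017 -0.4997]  |mm| 230.3 deg 90.0
 shift/400 in final axes [-0.551   0.1586  0.0519]
cur [373.7 -59.5 140.8] yaw 0.0001 t 7.3 q6 1.22
 shift/400 in current axes [0.1575 0.5509 0.0558]  turn/180deg [ 0.0012 -0.0035  0.    ]  |mm| 230.3 deg 0.7
 shift/400 in final axes [0.1582 0.5511 0.0519]
```

Call:
step_arm(moves=[[0.0396, 0.1378, 0, 0, -0.0035, 0, -0.5], [0.0396, 0.1378, 0, 0, 0, 0, -0.5], [0.0396, 0.1378, 0, 0, 0, 0, -0.5], [0.0396, 0.1378, 0, 0, 0, 0, -0.5], [0, 0, 0.11, 0, 0, 0, -0.5], [0, 0, 0.08, 0, 0, 0, -0.5], [0, 0, 0, 0, 0, 0, -0.5]])

```text
t: 8.18
tcp_pos: [431.9, -277.9, 55.0]
ee_rot: [-0.001, 1.0, -0.0, -0.005]
force: [-1.2, 0.1, -0.2]
opening: 64.5
```

```bash
python3 - <<'E'
from h import *
delta((437.9,-280,25),0); 
s=read_state(); print(s["force"].round(1),s["opening"])
ci=camera_info("wrist"); im=shot("wrist","w3.png")
print("expected top centre px",proj("w",(437.9,-280,45),ci), proj("w",(437.9,-260,45),ci),proj("w",(437.9,-300,45),ci))
E
```

```text
cur [ 431.9 -277.9   55. ] yaw -0.0006 t 8.18 q6 0.86
 shift/400 in current axes [0.0158 0.0055 0.0749]  turn/180deg [-0.0007  0.0035 -0.0002]  |mm| 30.7 deg 0.6
 shift/400 in final axes [0.015  0.0054 0.0751]
[-1.2  0.1 -0.2] 64.4678583253047
expected top centre px [336.35435426 307.94763628] [336.80686281 266.31947572] [335.93356011 346.65825548]
```

View pics/w3.png

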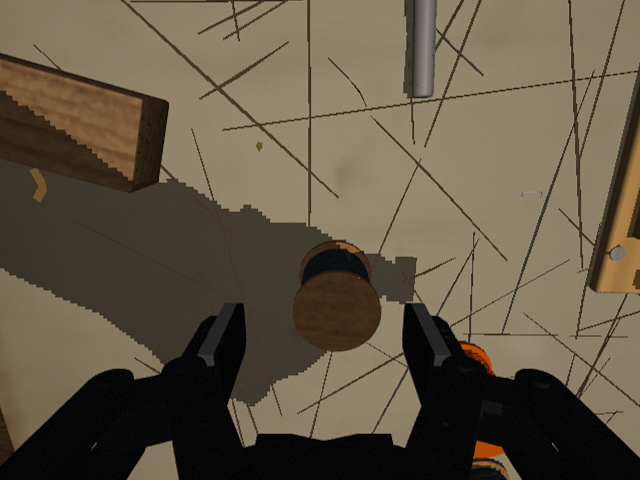

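Spool top is centred at (337,311), against a predicted (336,308), so the position is confirmed. I descend and grip.

Call:
step_arm(moves=[[0.0152, 0.0085, 0, 0, 0.0035, 0, -0.5], [0, 0, 0.05, 0, 0, 0, -0.5], [0, 0, 0.025, 0, 0, 0, -0.5], [0, 0, 0, 0, 0, 0, 1], [0, 0, 0, 0, 0, 0, 1], [0, 0, 0, 0, 0, 0, 1], [0, 0, 0, 0, 0, 0, 1], [0, 0, -0.05, 0, 0, 0, 1], [0, 0, -0.12, 0, 0, 0, 1], [0, 0, -0.12, 0, 0, 0, 1], [0, 0, 0, 0, 0, 0, 1]], force=40)

```text
t: 9.6
tcp_pos: [442.0, -284.6, 147.0]
ee_rot: [0.003, 1.0, -0.0, 0.005]
force: [0.4, 0.8, -1.0]
opening: 34.7
```

```bash
python3 - <<'E'
from h import *
delta((620.7,-175,140),-0.01); 
s=read_state(); print(s["force"].round(1),s["opening"])
E
```

```text
cur [ 442.  -284.6  147. ] yaw -0.0001 t 9.6 q6 0.86
 shift/400 in current axes [ 0.4465 -0.2743  0.0203]  turn/180deg [ 0.0021 -0.0033  0.0031]  |mm| 209.8 deg 0.9
 shift/400 in final axes [ 0.444  -0.2786  0.0175]
[ 0.4  0.8 -1. ] 34.663623904925174
```

```bash
python3 - <<'E'
from h import *
im=shot("wrist"); cv2.imwrite("pics/w4.png",im[150:480,120:560])
E
```

```text
(no output)
```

View pics/w4.png

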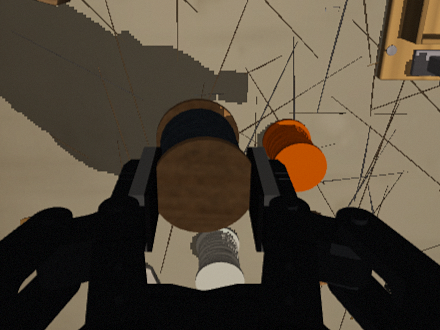

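The pads hold the spool by its top flange, with its centre at about (323,337) in the full image. I compute its offset from the TCP.

```bash
python3 - <<'E'
from h import *
s=read_state(); p=ray("wrist",(323.5,335),s["tcp_pos"][2]-25+45); print(s["tcp_pos"].round(1),p.round(1)); off=(p-s["tcp_pos"])[:2]
print([ray("wrist",q,s["tcp_pos"][2]+20).round(1) for q in [(276,335),(372,335),(323.5,286),(323.5,381)]])
delta((620.7-off[0],-175-off[1],140),-0.01)
E
```

```text
[ 440.8 -283.6  144.8] [ 441.  -280.7  164.8]
[array([ 423.6, -280.6,  164.8]), array([ 458.9, -280.8,  164.8]), array([ 441. , -260.9,  164.8]), array([ 441. , -301. ,  164.8])]
cur [ 440.8 -283.6  144.8] yaw -0.0002 t 9.65 q6 0.86
 shift/400 in current axes [ 0.449  -0.2644  0.0143]  turn/180deg [ 0.0014 -0.0024  0.0031]  |mm| 208.5 deg 0.7
 shift/400 in final axes [ 0.4465 -0.2687  0.0121]
```

Call:
step_arm(moves=[[0.1122, -0.0661, 0, 0, 0, 0.0031, 1], [0.1115, -0.067, 0, 0, 0, 0, 1], [0.1115, -0.067, 0, 0, 0, 0, 1], [0.1115, -0.067, 0, 0, 0, 0, 1], [0, 0, 0.1, 0, 0, 0, 1], [0, 0, 0, 0, 0, 0, 1], [0, 0, 0, 0, 0, 0, 1]])

```text
t: 10.52
tcp_pos: [618.4, -177.3, 103.4]
ee_rot: [0.0, 1.0, -0.005, 0.001]
force: [-0.1, -0.4, 0.1]
opening: 34.8
```

```bash
python3 - <<'E'
from h import *
delta((620.7,-178,40),-0.01); 
s=read_state(); print(s["force"].round(1),s["opening"])
E
```

```text
cur [ 618.4 -177.3  103.4] yaw -0.0106 t 10.53 q6 1.19
 shift/400 in current axes [0.0055 0.0015 0.1585]  turn/180deg [ 0.0003 -0.0008 -0.0002]  |mm| 63.4 deg 0.2
 shift/400 in final axes [0.0058 0.0017 0.1584]
[-0.1 -0.4  0.1] 34.827820151400154
```

Call:
step_arm(moves=[[0.0055, 0.0015, 0, 0, 0, 0, 1], [0, 0, 0.1, 0, 0, 0, 1], [0, 0, 0.05, 0, 0, 0, 1], [0, 0, 0.018, 0, 0, 0, 1], [0, 0, 0, 0, 0, 0, 1]])

```text
t: 11.15
tcp_pos: [622.3, -178.5, 37.5]
ee_rot: [0.001, 1.0, -0.005, 0.003]
force: [0.8, -0.6, -0.4]
opening: 34.7
```

```bash
python3 - <<'E'
from h import *
delta((620.7,-178,33),-0.01); 
s=read_state(); print(s["force"].round(1),s["opening"])
E
```

```text
cur [ 622.3 -178.5   37.5] yaw -0.0105 t 11.15 q6 1.19
 shift/400 in current axes [-0.004  -0.0011  0.0112]  turn/180deg [ 0.0006 -0.0017 -0.0002]  |mm| 4.8 deg 0.3
 shift/400 in final axes [-0.004  -0.0011  0.0112]
[ 0.8 -0.6 -0.4] 34.70959038901447
```

No wall contact, and the spool is in the cell. I release and lift.

Call:
step_arm(moves=[[-0.003, 0, 0.009, 0, 0, 0, 1], [0, 0, 0, 0, 0, 0, 1], [0, 0, 0, 0, 0, 0, 0], [0, 0, 0, 0, 0, 0, -0.4], [0, 0, 0, 0, 0, 0, -0.5], [0, 0, 0, 0, 0, 0, -0.5], [0, 0, -0.08, 0, 0, 0, -0.5], [0, 0, -0.14, 0, 0, 0, -0.5], [0, 0, -0.05, 0, 0, 0, -0.5], [0, 0, 0, 0, 0, 0, -0.5]])

```text
t: 12.4
tcp_pos: [621.5, -178.3, 143.0]
ee_rot: [0.002, 1.0, -0.005, 0.004]
force: [0.6, -0.4, -0.3]
opening: 64.2
```

```bash
python3 - <<'E'
from h import *
im=shot("top","t3.png")
hsv=cv2.cvtColor(im,cv2.COLOR_BGR2HSV)
m=((hsv[...,0]>3)&(hsv[...,0]<22)&(hsv[...,1]>85)&(hsv[...,2]>70)).astype(np.uint8)
n,l,s,c=cv2.connectedComponentsWithStats(m)
for i in range(1,n):
    if 80<s[i,4]<900 and 250<c[i][1]<360: print(s[i],c[i].round(1),ray("top",c[i],45).round(1))
cv2.imwrite("pics/s3.png",np.hstack([cv2.resize(shot("scene")[220:420,140:440],None,fx=1.33,fy=1.33),cv2.resize(im[200:350,160:460],None,fx=1.33,fy=1.7733)]))
delta((535,-431,140),0)
E
```

```text
[425 259  24  20 339] [437.9 268.2] [ 536.5 -430.4   45. ]
[382 271  24  22 404] [394. 282.] [ 511.6 -341.2   45. ]
cur [ 619.6 -177.5  139.9] yaw -0.01 t 12.5 q6 1.19
 shift/400 in current axes [-2.050e-01  6.358e-01 -1.000e-04]  turn/180deg [ 0.0003 -0.001  -0.0032]  |mm| 267.2 deg 0.6
 shift/400 in final axes [-2.114e-01  6.337e-01 -1.000e-04]
```

View pics/s3.png

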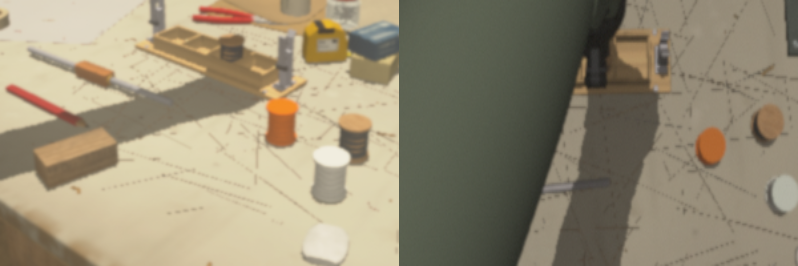

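The first spool stands in cell 2 and the pencil lies flat. On to the second spool.

Call:
step_arm(moves=[[-0.041, 0.1271, 0, 0, 0, -0.0032, -0.5], [-0.0415, 0.127, 0, 0, 0, 0, -0.5], [-0.0415, 0.127, 0, 0, 0, 0, -0.5], [-0.0415, 0.127, 0, 0, 0, 0, -0.5], [-0.0415, 0.127, 0, 0, 0, 0, -0.5], [0, 0, 0.11, 0, 0, 0, -0.5], [0, 0, 0.09, 0, 0, 0, -0.5], [0, 0, 0, 0, 0, 0, -0.5], [0, 0, 0, 0, 0, 0, -0.5]])

```text
t: 13.62
tcp_pos: [537.3, -431.7, 61.1]
ee_rot: [0.001, 1.0, 0.0, 0.002]
force: [0.6, 0.6, 0.2]
opening: 64.2
```

```bash
python3 - <<'E'
from h import *
s=read_state(); print(s["force"].round(1),s["opening"])
ci=camera_info("wrist"); im=shot("wrist","w5.png")
hsv=cv2.cvtColor(im,cv2.COLOR_BGR2HSV)
m=((hsv[...,0]>5)&(hsv[...,0]<20)&(hsv[...,1]>80)&(hsv[...,2]>50)).astype(np.uint8)
m=cv2.morphologyEx(m,cv2.MORPH_OPEN,np.ones((7,7)))
n,l,st,c=cv2.connectedComponentsWithStats(m)
e=proj("w",(535,-431,45),ci);print("exp",e)
for i in range(1,n):
    if st[i,4]>1500: print(st[i],c[i].round(1),ray("w",c[i],45,ci).round(1))
delta((535,-431,25),0)
E
```

```text
[0.6 0.6 0.2] 64.21402164082582
exp [317.47634685 295.96551445]
[ 208   41  106  111 9138] [260.  96.] [ 513.  -344.9   45. ]
[ 278  263   87   77 5290] [321.1 301.2] [ 536.7 -433.7   45. ]
cur [ 538.  -432.2   62.2] yaw 0.0004 t 13.68 q6 0.79
 shift/400 in current axes [-0.0079 -0.0032  0.0929]  turn/180deg [ 0.0009 -0.0018  0.0001]  |mm| 37.3 deg 0.4
 shift/400 in final axes [-0.0074 -0.003   0.0929]
```

Call:
step_arm(moves=[[-0.0035, 0.0033, 0.02, 0, 0, 0, -0.5], [0, 0, 0.05, 0, 0, 0, -0.5], [0, 0, 0.0229, 0, 0, 0, -0.5], [0, 0, 0, 0, 0, 0, -0.5], [0, 0, 0, 0, 0, 0, 1], [0, 0, 0, 0, 0, 0, 1], [0, 0, 0, 0, 0, 0, 1], [0, 0, 0, 0, 0, 0, 1], [0, 0, -0.05, 0, 0, 0, 1], [0, 0, -0.12, 0, 0, 0, 1], [0, 0, -0.12, 0, 0, 0, 1], [0, 0, 0, 0, 0, 0, 1]], force=40)

```text
t: 15.18
tcp_pos: [538.1, -435.4, 146.3]
ee_rot: [0.004, 1.0, 0.0, 0.006]
force: [0.2, 0.1, -0.1]
opening: 35.7
```

```bash
python3 - <<'E'
from h import *
s=read_state(); print(s["force"].round(1),s["opening"])
im=shot("wrist","w6.png"); ci=camera_info("wrist")
hsv=cv2.cvtColor(im,cv2.COLOR_BGR2HSV)
m=((hsv[...,0]>5)&(hsv[...,0]<20)&(hsv[...,1]>80)&(hsv[...,2]>40)).astype(np.uint8)
m=cv2.morphologyEx(m,cv2.MORPH_OPEN,np.ones((7,7)))
n,l,st,c=cv2.connectedComponentsWithStats(m)
for i in range(1,n):
    if st[i,4]>1500: print(st[i],c[i].round(1),ray("w",c[i],s["tcp_pos"][2]+20,ci).round(1))
delta((621.3,-121,140),-0.01)
E
```

```text
[ 0.2  0.1 -0.1] 35.74312722433165
[ 245   59   69   73 3939] [278.8  94.9] [ 524.  -348.8  166.3]
[ 276  293   97   96 7753] [323.9 340.9] [ 537.3 -431.9  166.3]
cur [ 536.9 -434.2  143.4] yaw 0.0002 t 15.22 q6 0.78
 shift/400 in current axes [ 0.2111 -0.783   0.0061]  turn/180deg [ 0.0017 -0.0027  0.0032]  |mm| 324.4 deg 0.8
 shift/400 in final axes [ 0.2032 -0.7851  0.0086]
```

Call:
step_arm(moves=[[0.0352, -0.1292, 0, 0, 0, 0.0032, 1], [0.034, -0.1293, 0, 0, 0, 0, 1], [0.034, -0.1293, 0, 0, 0, 0, 1], [0.034, -0.1293, 0, 0, 0, 0, 1], [0.034, -0.1293, 0, 0, 0, 0, 1], [0.034, -0.1293, 0, 0, 0, 0, 1], [0, 0, 0.1, 0, 0, 0, 1], [0, 0, 0, 0, 0, 0, 1], [0, 0, 0, 0, 0, 0, 1]])

```text
t: 16.35
tcp_pos: [620.0, -123.9, 99.9]
ee_rot: [0.001, 1.0, -0.005, 0.002]
force: [-0.5, -0.5, 1.1]
opening: 35.7
```

```bash
python3 - <<'E'
from h import *
delta((621.3,-124,36),-0.01); 
s=read_state(); print(s["force"].round(1),s["opening"])
E
```

```text
cur [ 620.  -123.9   99.9] yaw -0.0108 t 16.35 q6 1.27
 shift/400 in current axes [0.0028 0.     0.1598]  turn/180deg [ 0.0004 -0.0011 -0.0003]  |mm| 63.9 deg 0.2
 shift/400 in final axes [0.0034 0.0002 0.1598]
[-0.5 -0.5  1.1] 35.68539729049723
```

Call:
step_arm(moves=[[0.0028, 0, 0.04, 0, 0, 0, 1], [0, 0, 0.08, 0, 0, 0, 1], [0, 0, 0.03, 0, 0, 0, 1], [0, 0, 0.012, 0, 0, 0, 1], [0, 0, 0, 0, 0, 0, 1]])

```text
t: 16.98
tcp_pos: [622.0, -123.8, 35.4]
ee_rot: [0.001, 1.0, -0.005, 0.002]
force: [-0.6, 0.3, -0.6]
opening: 35.4
```

```bash
python3 - <<'E'
from h import *
delta((621.3,-124,33),-0.01); 
s=read_state(); print(s["force"].round(1),s["opening"])
E
```

```text
cur [ 622.  -123.8   35.4] yaw -0.0102 t 16.98 q6 1.27
 shift/400 in current axes [-0.0019  0.0004  0.006 ]  turn/180deg [ 0.0005 -0.0016 -0.0001]  |mm| 2.5 deg 0.3
 shift/400 in final axes [-0.0019  0.0004  0.006 ]
[-0.6  0.3 -0.6] 35.374372376689564
```

Call:
step_arm(moves=[[0, 0, 0.004, 0, 0, 0, 1], [0, 0, 0, 0, 0, 0, 0], [0, 0, 0, 0, 0, 0, -0.4], [0, 0, 0, 0, 0, 0, -0.5], [0, 0, 0, 0, 0, 0, -0.5], [0, 0, -0.08, 0, 0, 0, -0.5], [0, 0, -0.14, 0, 0, 0, -0.5], [0, 0, -0.14, 0, 0, 0, -0.5], [-0.13, -0.065, -0.02, 0, 0, -0.005, -0.5], [-0.125, -0.065, -0.02, 0, 0, -0.006, -0.5], [-0.125, -0.065, -0.02, 0, 0, -0.01, -0.5], [0, 0, 0, 0, 0, 0, -0.5]])

```text
t: 18.48
tcp_pos: [464.5, -44.5, 200.9]
ee_rot: [0.0, 1.0, 0.029, 0.001]
force: [0.1, -1.2, 1.0]
opening: 64.2
```

```bash
python3 - <<'E'
from h import *
import pickle
s=read_state(); print(s["force"].round(1),s["opening"])
shot("wrist"); ci=camera_info("wrist"); im=shot("wrist","w7.png"); pickle.dump(ci,open("w7.pkl","wb"))
print(proj("w",(467,-42,20),ci), proj("w",(462,105,10),ci), proj("w",(478,-191,10),ci))
delta((467,-43,100),0.054)
E
```

```text
[ 0.1 -1.2  1. ] 64.1939802514553
[322.08468405 206.76703301] [326.18533478  17.83403623] [324.75058782 348.11842364]
cur [469.  -46.3 201.3] yaw 0.0562 t 18.57 q6 1.26
 shift/400 in current axes [-0.0062 -0.0093  0.2532]  turn/180deg [ 0.0008 -0.002   0.0007]  |mm| 101.4 deg 0.4
 shift/400 in final axes [-0.0046 -0.0086  0.2532]
```

View pics/w7.png

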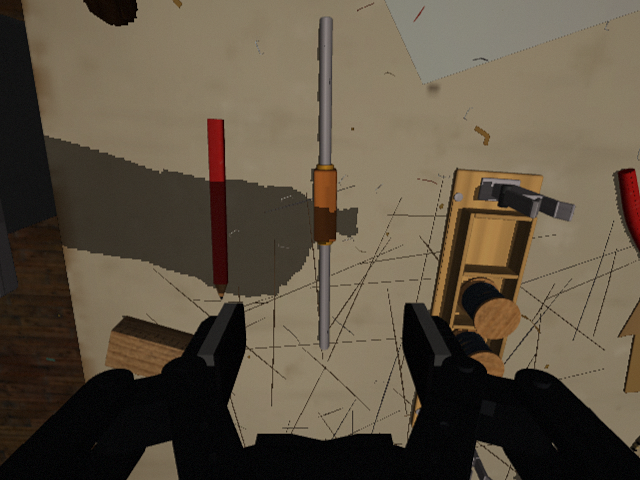

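The rod's ends are at (326,17) and (324.5,349), and the grip spans (314–337, 168–242). Both spools stand in the rack.

```bash
python3 - <<'E'
from h import *
import pickle
ci=pickle.load(open("w7.pkl","rb"))
a=ray("w",(326,17),10,ci);b=ray("w",(324.3,348.5),10,ci); print(a,b,np.linalg.norm(a-b),(a+b)/2,np.arctan2((a-b)[1],(a-b)[0])-np.pi/2)
g=[ray("w",p,20,ci) for p in [(313.5,169),(337,168.5),(336,242),(314,241)]]; print(np.round(g,1),np.mean(g,0))
m=(a+b)/2; y=np.arctan2((a-b)[1],(a-b)[0])-np.pi/2
delta((m[0],m[1],40),y)
E
```

```text
[461.82363765 105.55951849  10.        ] [ 477.56861116 -191.47460574   10.        ] 297.45113068766227 [469.69612441 -42.95754363  10.        ] 0.05295772586844327
[[458.   -9.9  20. ]
 [477.7  -8.4  20. ]
 [481.2 -73.5  20. ]
 [461.5 -73.7  20. ]] [469.60816528 -41.38190546  20.        ]
cur [469.  -46.3 201.3] yaw 0.0562 t 18.57 q6 1.26
 shift/400 in current axes [-4.000e-04 -9.400e-03  4.032e-01]  turn/180deg [ 0.0008 -0.002   0.001 ]  |mm| 161.3 deg 0.4
 shift/400 in final axes [ 0.0022 -0.0084  0.4032]
```

Call:
step_arm(moves=[[0.001, -0.009, 0.1, 0, 0, 0.001, -0.4], [0, 0, 0.14, 0, 0, 0, -0.4], [0, 0, 0.14, 0, 0, 0, -0.4], [0, 0, 0.07, 0, 0, 0, -0.4], [0, 0, 0.035, 0, 0, 0, -0.4], [0, 0, 0, 0, 0, 0, -0.4], [0, 0, 0, 0, 0, 0, -0.4]], force=90)

```text
t: 19.45
tcp_pos: [470.9, -43.4, 7.5]
ee_rot: [0.001, 1.0, 0.026, 0.003]
force: [-0.1, -0.3, -0.1]
opening: 59.9
```

```bash
python3 - <<'E'
from h import *
delta((469.7,-42.5,3),0.053); 
s=read_state(); print(s["force"].round(1),s["opening"])
E
```

```text
cur [470.9 -43.4   7.5] yaw 0.0527 t 19.45 q6 1.27
 shift/400 in current axes [-0.003  -0.0025  0.0113]  turn/180deg [ 0.0008 -0.002  -0.0001]  |mm| 4.8 deg 0.4
 shift/400 in final axes [-0.003  -0.0025  0.0113]
[-0.1 -0.3 -0.1] 59.882826541884725
```

Call:
step_arm(moves=[[-0.002, -0.002, 0.009, 0, -0.002, 0, -0.4], [0, 0, 0, 0, 0, 0, 0], [0, 0, 0, 0, 0, 0, 1], [0, 0, 0, 0, 0, 0, 1], [0, 0, 0, 0, 0, 0, 1], [0, 0, 0, 0, 0, 0, 1], [0, 0, 0, 0, 0, 0, 1], [0, 0, -0.03, 0, 0, 0, 1], [0, 0, -0.1, 0, 0, 0, 1], [0, 0, -0.13, 0, 0, 0, 1], [0, 0, -0.13, 0, 0, 0, 1], [0, 0, 0, 0, 0, 0, 1]], force=90)

```text
t: 20.95
tcp_pos: [471.9, -42.6, 163.3]
ee_rot: [0.002, 1.0, 0.026, 0.003]
force: [-0.5, 0.3, -2.6]
opening: 17.8
```

```bash
python3 - <<'E'
from h import *
shot("wrist");s=read_state(); print(s["tcp_pos"].round(1),s["force"].round(1),s["opening"])
delta((621,-148,170),-0.01); ci=camera_info("wrist"); im=shot("wrist"); cv2.imwrite("pics/w8.png",im)
E
```

```text
[470.2 -42.2 160.9] [-0.2  0.1 -3.1] 17.825423553019778
cur [470.2 -42.2 160.9] yaw 0.0529 t 21.0 q6 1.27
 shift/400 in current axes [ 0.3626  0.2841 -0.0212]  turn/180deg [ 0.001  -0.0007  0.02  ]  |mm| 184.4 deg 3.6
 shift/400 in final axes [ 0.3797  0.2607 -0.0228]
```

View pics/w8.png

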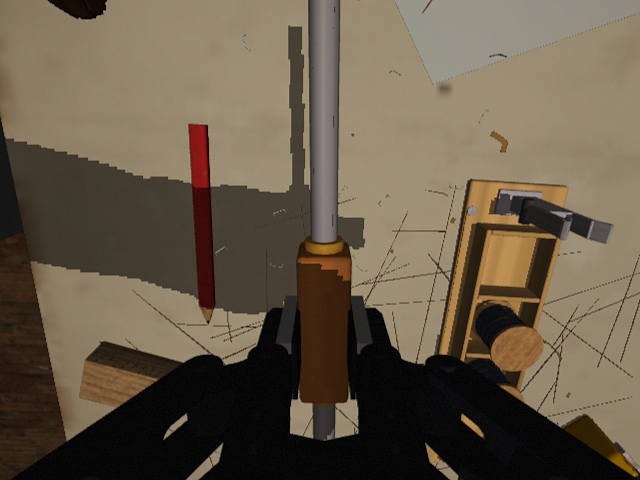

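The rod is held at the middle of its grip. I carry it over the rack.

Call:
step_arm(moves=[[0, 0, 0, 0, 0, 0.01, 1], [0, 0, 0, 0, 0, 0.01, 1], [0.095, 0.0652, -0.0057, 0, 0, 0, 1], [0.095, 0.0652, -0.0057, 0, 0, 0, 1], [0.095, 0.0652, -0.0057, 0, 0, 0, 1], [0.095, 0.0652, -0.0057, 0, 0, 0, 1], [0, 0, 0, 0, 0, 0, 1], [0, 0, 0, 0, 0, 0, 1], [0, 0, 0, 0, 0, 0, 1]])

```text
t: 22.18
tcp_pos: [618.8, -146.9, 167.4]
ee_rot: [0.001, 1.0, -0.005, -0.002]
force: [0.4, -0.1, -2.8]
opening: 17.8
```

```bash
python3 - <<'E'
from h import *
shot("wrist");delta((621,-148,130),-0.01); s=read_state(); print(s["force"].round(1),s["opening"])
ci=camera_info("wrist"); im=shot("wrist"); sc=shot("scene","s9.png"); cv2.imwrite("pics/s9c.png",np.hstack([cv2.resize(im,(533,400)),cv2.resize(sc[150:350,220:420],(266,400)) ])) 
p=s["tcp_pos"]
for z in (177,): print([proj("scene",(p[0]-0.01*0,p[1]+d,p[2]+7)).round(1) for d in (148,32,-32,-148)],[proj("w",(p[0],p[1]+d,p[2]+7),ci).round(1) for d in (148,-148)])
E
```

```text
cur [ 619.  -147.   167.8] yaw -0.0096 t 22.23 q6 1.23
 shift/400 in current axes [0.0053 0.0024 0.0944]  turn/180deg [0.0005 0.001  0.0001]  |mm| 37.8 deg 0.2
 shift/400 in final axes [0.0051 0.0025 0.0944]
[ 0.3 -0.5 -2.8] 17.64057846273224
[array([247. , 172.9]), array([288.5, 183. ]), array([313.8, 189.1]), array([365. , 201.6])] [array([ 316.9, -140.4]), array([325.4, 572.4])]
```

View pics/s9c.png

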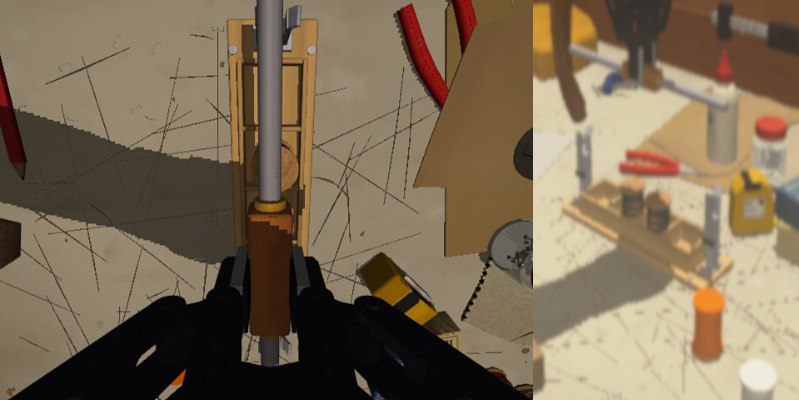

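The rod ends in the scene view, about (246,174) and (366.5,201.5), match the prediction, so it is level and centred lengthwise. I lower it to just above the clip lips.

Call:
step_arm(moves=[[0.005, 0.002, 0.06, 0.0005, 0.001, 0, 1], [0, 0, 0.06, 0, 0, 0, 1], [0, 0, 0.04, 0, 0, 0, 1], [0, 0, 0.022, 0, 0, 0, 1], [0, 0, 0, 0, 0, 0, 1], [0, 0, 0, 0, 0, 0, 1]])

```text
t: 23.08
tcp_pos: [622.6, -148.8, 96.1]
ee_rot: [0.0, 1.0, -0.005, 0.001]
force: [0.6, -0.5, -2.1]
opening: 18.1
```

```bash
python3 - <<'E'
from h import *
shot("wrist");delta((621,-148,60),-0.01); s=read_state(); print(s["force"].round(1),s["opening"])
ci=camera_info("wrist"); im=shot("wrist"); sc=shot("scene"); cv2.imwrite("pics/s10.png",np.hstack([cv2.resize(im[0:240,220:460],(480,480)),cv2.resize(sc[190:310,250:370],(320,480),interpolation=cv2.INTER_CUBIC) ])) 
print([proj("w",(x,-20,z),ci).round(1) for x,z in ((621,100),(611,88),(631,88))])
E
```

```text
cur [ 622.6 -148.9   96.2] yaw -0.01 t 23.12 q6 1.23
 shift/400 in current axes [-0.0043 -0.0023  0.0905]  turn/180deg [ 0.0003 -0.0009 -0.    ]  |mm| 36.2 deg 0.2
 shift/400 in final axes [-0.0041 -0.0022  0.0905]
[ 0.5  0.9 -2.1] 17.677889138909798
[array([312.6, -54.5]), array([283.7, -39.1]), array([343.4, -39.7])]
```

View pics/s10.png

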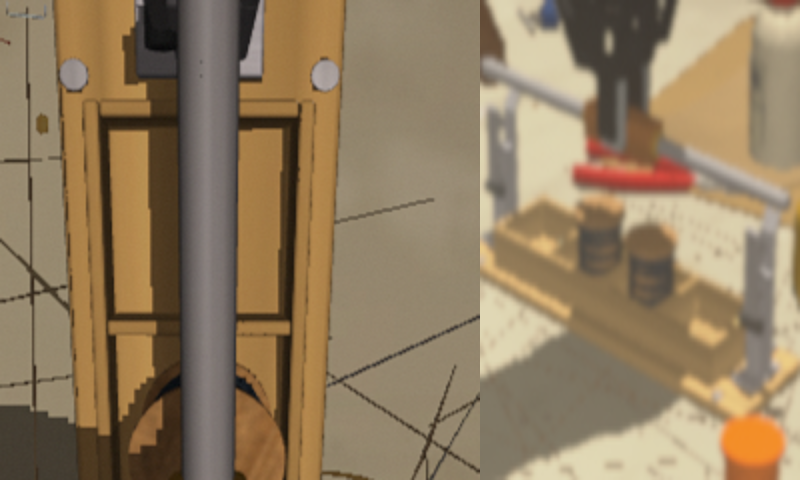

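```bash
python3 - <<'E'
from h import *
print("screws",[ray("wrist",(220+u/2,v/2),9).round(1) for u,v in((73,74),(326,74))])
print("walls in",[ray("wrist",(220+u/2,v/2),30).round(1) for u,v in((108,125),(299,122),(104,317),(291,317))])
print("rod",[ray("wrist",(220+u/2,v/2),103).round(1) for u,v in((180,70),(241,70),(182,440),(238,440))])
delta((621,-148,60),-0.01)
E
```

```text
screws [array([588.1, -28.9,   9. ]), array([656.3, -29.5,   9. ])]
walls in [array([599.3, -44. ,  30. ]), array([647. , -43.8,  30. ]), array([595.9, -91.1,  30. ]), array([646.1, -91.6,  30. ])]
rod [array([619.6, -44.9, 103. ]), array([629.3, -45. , 103. ]), array([ 618.7, -105.7,  103. ]), array([ 629. , -105.8,  103. ])]
cur [ 622.5 -148.8   96. ] yaw -0.01 t 23.23 q6 1.23
 shift/400 in current axes [-0.0041 -0.0021  0.0901]  turn/180deg [ 0.0003 -0.0008 -0.    ]  |mm| 36.1 deg 0.2
 shift/400 in final axes [-0.0038 -0.0021  0.0901]
```

Rod x is about 2 mm too far out against the rack, so I correct by −0.0055 and descend in steps.

Call:
step_arm(moves=[[-0.0055, -0.002, 0, 0, 0, 0, 1], [0, 0, 0.015, 0, 0, 0, 1], [0, 0, 0.015, 0, 0, 0, 1], [0, 0, 0.015, 0, 0, 0, 1], [0, 0, 0, 0, 0, 0, 1]])

```text
t: 23.85
tcp_pos: [620.8, -148.0, 77.1]
ee_rot: [0.0, 1.0, -0.005, 0.001]
force: [2.7, -0.6, -2.0]
opening: 17.5
```

Call:
step_arm(moves=[[0, 0, 0.015, 0, 0, 0, 1], [0, 0, 0.015, 0, 0, 0, 1], [0, 0, 0, 0, 0, 0, 1]])

```text
t: 24.22
tcp_pos: [618.0, -147.4, 63.3]
ee_rot: [-0.0, 1.0, -0.005, -0.001]
force: [2.7, -0.5, -8.9]
opening: 17.3
```

```bash
python3 - <<'E'
from h import *
delta((621,-148,60),-0.01); s=read_state(); print(s["force"].round(1),s["torque"].round(2),s["opening"])
E
```

```text
cur [ 618.  -147.4   63.3] yaw -0.01 t 24.23 q6 1.23
 shift/400 in current axes [0.0076 0.0014 0.0081]  turn/180deg [-0.0001  0.0009 -0.    ]  |mm| 4.5 deg 0.2
 shift/400 in final axes [0.0076 0.0014 0.0081]
[ 2.7 -0.5 -8.9] [-0.2  -0.55 -0.08] 17.28791955511896
```

Call:
step_arm(moves=[[0.003, 0, 0.006, 0, 0, 0, 1], [0, 0, 0.003, 0, 0, 0, 1], [0, 0, 0, 0, 0, 0, 1]])

```text
t: 24.6
tcp_pos: [620.5, -147.7, 61.4]
ee_rot: [0.0, 1.0, -0.005, 0.0]
force: [-0.1, 0.3, -2.2]
opening: 17.8
```

```bash
python3 - <<'E'
from h import *
delta((621,-148,60),-0.01); s=read_state(); print(s["force"].round(1),s["torque"].round(2),s["opening"])
sc=shot("scene"); cv2.imwrite("pics/s11.png",np.hstack([cv2.resize(sc[190:310,230:390],(640,480),interpolation=cv2.INTER_CUBIC)]))
E
```

```text
cur [ 620.5 -147.7   61.4] yaw -0.0099 t 24.6 q6 1.23
 shift/400 in current axes [0.0013 0.0008 0.0036]  turn/180deg [ 0.     -0.0001  0.    ]  |mm| 1.6 deg 0.0
 shift/400 in final axes [0.0013 0.0008 0.0036]
[-0.1  0.3 -2.2] [0.01 0.02 0.  ] 17.761852922917555
```

View pics/s11.png

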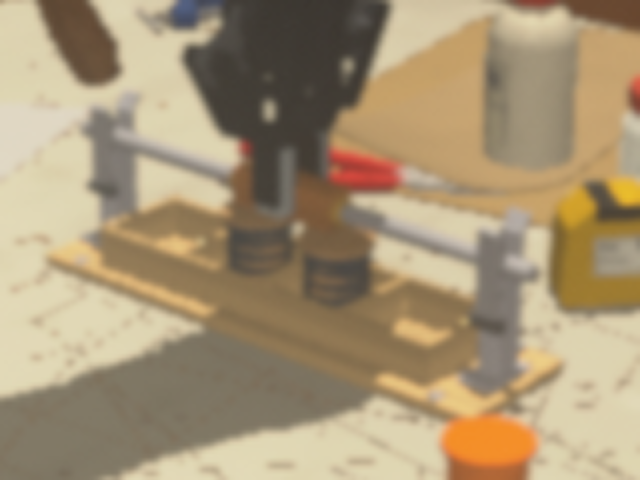

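The rod is past both jaws with its ends protruding, and the force is back to the rod's own weight. I feel for the bottom, then release.

Call:
step_arm(moves=[[0.001, 0, 0.005, 0, 0, 0, 1], [0, 0, 0.004, 0, 0, 0, 1], [0, 0, 0, 0, 0, 0, 1]])

```text
t: 25.02
tcp_pos: [622.0, -148.0, 60.5]
ee_rot: [0.001, 1.0, -0.005, 0.002]
force: [-3.0, 1.4, 11.6]
opening: 18.0
```

```bash
python3 - <<'E'
from h import *
delta((621,-148,60),-0.01); s=read_state(); print(s["force"].round(1),s["torque"].round(2),s["opening"])
E
```

```text
cur [ 622.  -148.    60.5] yaw -0.0099 t 25.02 q6 1.23
 shift/400 in current axes [-0.0025 -0.0001  0.0011]  turn/180deg [ 0.0004 -0.001   0.    ]  |mm| 1.1 deg 0.2
 shift/400 in final axes [-0.0025 -0.0001  0.0011]
[-3.   1.4 11.6] [ 0.27  0.9  -0.02] 17.968769646657723
```

Bottomed out at 11.6 N with TCP z 60.5, so the axis is at about 67. I release and retreat.

Call:
step_arm(moves=[[-0.002, 0, -0.005, 0, 0, 0, 0.6], [0, 0, 0, 0, 0, 0, 0.2], [0, 0, 0, 0, 0, 0, -0.2], [0, 0, 0, 0, 0, 0, -0.4], [0, 0, 0, 0, 0, 0, -0.4], [0, 0, -0.05, 0, 0, 0, -0.4], [0, 0, -0.12, 0, 0, 0, -0.4], [0, 0, -0.14, 0, 0, 0, -0.4], [0, 0, -0.14, 0, 0, 0, -0.4], [-0.1, 0, -0.08, 0, 0, 0, -0.4], [-0.12, 0, -0.05, 0, 0, 0, -0.4], [-0.12, 0, 0, 0, 0, 0, -0.4]])

```text
t: 26.52
tcp_pos: [484.0, -146.8, 293.7]
ee_rot: [0.001, 1.0, -0.005, 0.002]
force: [-0.6, -0.6, 0.3]
opening: 60.0
```

Call:
step_arm(moves=[[-0.1, -0.08, 0, 0, 0, 0, -0.4], [-0.1, -0.08, 0, 0, 0, 0, -0.4], [0, -0.08, 0, 0, 0, 0, -0.4], [0, -0.08, 0, 0, 0, 0, -0.4], [0, 0, 0, 0, 0, 0, -0.4], [0, 0, 0, 0, 0, 0, -0.4]])

```text
t: 27.28
tcp_pos: [405.7, -17.9, 291.8]
ee_rot: [0.0, 1.0, -0.005, 0.001]
force: [0.3, -0.3, 0.2]
opening: 59.7
```

```bash
python3 - <<'E'
from h import *
shot("wrist");s=read_state(); print(s["tcp_pos"].round(1),s["force"].round(1))
sc=shot("scene"); t=shot("top"); cv2.imwrite("pics/s12.png",np.hstack([cv2.resize(sc[190:310,230:390],(480,360),interpolation=cv2.INTER_CUBIC),cv2.resize(t[205:265,220:373-100],(320,360),interpolation=cv2.INTER_CUBIC) if 0 else cv2.resize(t[190:280,215:380],(320,360),interpolation=cv2.INTER_CUBIC)]))
for d in (148,134,122,-122,-134,-148):
    p=(621+.01*d,-148+d,67); print(d,proj("scene",p).round(1),proj("top",p).round(1))
E
```

```text
[405.7 -18.2 291.7] [-0.3 -0.4 -0. ]
148 [250.6 220.8] [221.  230.1]
134 [255.1 222.3] [228. 230.]
122 [259.1 223.6] [234.  229.9]
-122 [351.4 253.6] [356.7 227.5]
-134 [356.6 255.3] [362.8 227.4]
-148 [362.9 257.3] [369.8 227.3]
```

View pics/s12.png

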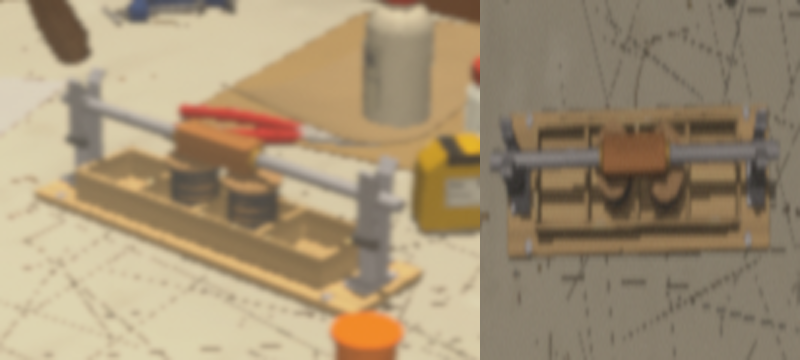

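The rod ends land within about 1 px of prediction for a seated rod: top (220,230) and (369,227), scene (364,258). Both spools are in cells 1 and 2, and the clips look upright. Handing in.

```bash
python3 -c "
from rig import *
print(sign_off())"
```

```text
the job is handed in; nothing more can be done
None
```

I did all three steps and handed the job in at about 27 s of robot time. `sign_off` gave no verdict.

- **Pencil:** it came off the rack and lies flat on the bench in front, at about (375, −60) mm.
- **Spools:** two dark spools were loose at the front of the bench. They now stand in cells 1 and 2. I left alone the orange and white look-alikes and the spools among the bottles.
- **Keeper rod:** I pushed it down past both jaws until it bottomed out at about 12 N, with its axis about 67 mm above the table. After release, its ends were within about 1 pixel of where a seated, centred rod should show in the top and scene views. They stick out past both clips.
- **Bystanders:** I never touched the pliers or the tape measure.

No check failed. The jaws being shut is judged by eye and from the force dropping back, because I had no reading of the jaw joints.

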